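# Index the drilling jig to its brass-bushed station and pin it

### The job

Set the indexing jig to its first station: push the round plate round by its black crank handle until the brass-bushed hole lies under the index pin, swing the red-tabbed keeper out from under the pin's knob, and press the pin down through the plate until its knob sits on the bracket. Leave the other things on the bench where they are.

Things in the scene. Friction and masses are not known exactly. Their poses are not given: they have to be found in the camera images.
- index_jig: green cast indexing jig, fixed to the bench, round base 160 mm across with two ears; origin on the bench under its centre, z up. Its -y axis points from the centre to the green bracket: pin axis at y = -55 mm, keeper stud at y = -88 mm, bracket from y = -36 to -118 mm, 44 mm wide, top 51 mm above the bench. Place and yaw vary
- jig_centre (a point): centre of the steel plate, 140 mm across, at its upper face (28 mm above the bench); the plate turns about the upright axis here. Axes as for the jig. A hex nipple 31 mm across stands clamped at the centre, its top 68 mm above the bench. A tall bench drill with an overhanging head stands 0.25 m and more to the right of the jig: draw the arm in before swinging it past
- index_plate (a joint): turn of the plate, rad, positive counter-clockwise from above; 0: brass-bushed hole under the pin, handle straight away from the bracket (jig +y). Starts at 0.35 to 1.25, handle on the robot's side: turn it clockwise. Stays where left (1 N at the handle), range -1.2 to 2.2. The tapered pin draws the plate true if the hole is within 3 mm (0.05 rad), else it lands on solid plate
- crank_handle (a point): centre of the upright black crank handle, 54 mm above the bench, 95 mm from the plate's centre, opposite the brass-bushed hole and fixed to the plate; round, 15 to 19 mm thick, free-standing from 31 to 73 mm above the bench. Its steel lug reaches 31 mm above the bench
- brass_hole (a point): centre of the brass-bushed index hole at the plate's upper face: a 12 mm through hole in a brass ring 21 mm across, 55 mm from the plate's centre. The five other index holes, 60 degrees apart on the same circle, are plain dark steel and are not wanted
- index_pin (a joint): downward travel of the index pin, m: 0 = raised (start), 0.022 = fully home with the knob on the bracket's bush. It moves stiffly (about 3 N, no spring) and stays where it is left. While the keeper is under the knob it goes down only 2 mm
- pin_knob (a point): centre of the top of the pin's black mushroom knob, 32 mm across and 16 mm high; raised, this point is 90 mm above the bench, home 68 mm. The steel pin under it is 10 mm thick with a tapered tip
- pin_tip (a point): lowest point of the index pin, on its axis; raised, it is 31 mm above the bench (3 mm over the plate)
- keeper (a joint): swing of the keeper, rad: a flat steel hook 66 to 72 mm above the bench on an upright stud; 0 (start) = hooked round the pin under its knob, 1.2 = fully clear; from 0.6 the knob is free. Positive counter-clockwise from above: the red tab goes to the jig's +x, away from the robot. Stays where left (about 1 N at the tab)
- keeper_tab (a point): centre of the upright red thumb tab on the keeper's tail, 36 mm from the stud (124 mm from the plate's centre at the start); 5 mm thick, 20 mm long (along the tail), its top 94 mm above the bench; the point is 87 mm above the bench
- spanner_mid (a point): middle of a loose open-ended spanner, 150 x 30 x 6 mm, lying flat; a bystander
- brush_mid (a point): middle of a loose chip brush with a wooden handle, 214 x 43 x 13 mm, lying flat; a bystander
- nipple_a_mid (a point): middle of a loose steel hex nipple, 31 mm across and 37 mm high, standing; a bystander
- nipple_b_mid (a point): middle of a second such nipple; a bystander

How it is judged:
By the outcome, as a careful person would: the job done as asked, in the order asked, and still so for the second after the job is handed in, with the robot touching nothing.
It also fails if it takes over 58 s, if anything falls off the work surface, if the arm or the gripper's body presses on something with over 40 N, if the wrist force passes 120 N, or if a joint passes its speed limit or range.

### The arm

A 6-joint arm with a two-finger parallel gripper is mounted at the origin on a cart in front of the work surface, level with it; the furniture and walls round the work are solid. World frame = base frame: x ahead of the robot, y to its left, z up, the work surface at z = 0. Lengths are in m, angles in rad, forces in N, time in s.
With the tool pointing down it reaches from about 0.3 to 0.775 m from the base axis. Payload 14.6 kg.
Tool frame: the origin (TCP) lies on the centre line of the jaws, within the pads' length; the fingertips stand ctrl.tcp_to_tips ahead of it and the grasp point (between the pads) lies 2 mm behind it (ctrl.tcp_to_tips is the distance from the TCP to the fingertips, in m); z points along the fingers, y is the line along which they close (so a half turn about z gives the same grasp; the last joint's range is limited). The gripper opens to 94 mm and grips with 3 to 60 N. Pads are 16 mm wide; open, the fingers measure 119 mm over their backs; the gripper's body (75 mm by 177 mm) begins 78 mm behind the grasp point.
Start: joints at [1.269, 0.3, 1.521, -0, 1.321, -0.067], TCP at [0.128, 0.535, 0.222] pointing down, gripper open.
Joint ranges: [-3.03, 3.03], [-0.79, 2.21], [0.23, 2.52], [-1.04, 4.18], [0, 3.07], [-2.55, 2.55]. Speed limits (rad/s): [2.22, 2.22, 2.57, 3.14, 3.14, 3.14].

### API

Orientations are given as [roll, pitch, yaw] about the fixed x, y, z axes, in that order (R = Rz(yaw) Ry(pitch) Rx(roll)).
In Python, from station import telemetry, viewer, hand_in, ctrl gives the robot as it stands.
- The arm moves only by the tool step_arm, never from a script. Its argument "plan" is a list of rows, each an object of numbers: "dx", "dy", "dz": the shift along the tool's x, y, z scaled (see below); "rx", "ry", "rz": the turn, a rotation vector about the tool's x, y, z scaled (see below); "claw": the closure, from 0 (fully open) to 1 (shut). In form: [{"dx": .., "dy": .., "dz": .., "rx": .., "ry": .., "rz": .., "claw": ..}, ...]. A call has 1 to 10 rows; each row shifts and turns the commanded pose from where the row before left it, along the tool's axes as they then stand; what a row does not reach is not made up. The controller multiplies each number of a shift by 0.1 m and each number of a turn by 90 degrees. A row lasts 1/10 s, in which the tool goes at most 50 mm and 8.59 degrees, less where a joint would pass 70% of its speed; a pose out of reach is approached as far as the arm can. A call with a number of a shift or a turn outside -1 to 1 is refused whole. A call with a gripper value outside its range is refused whole. The fingers move at their own pace and stop on an object; "grip_force" is the grip in N (left out, the last holds). Time passes only in rows, so rows that do not move let the fingers close. It gives the time, the measured TCP pose, the force, the opening and the grip force at its end, in the units of the state.
- telemetry.get_obs(): the state, without advancing time (a new reading comes with each control period).
- viewer.camera(name): name is "scene" or "side" or "wrist"; returns a dict with "img" (384x512x3 uint8, red, green, blue), "z_map" (384x512 float32, m along the optical axis (not along the pixel's ray), 0 where there is no reading), "fx", "fy", "cx", "cy" (pixels), "R" (3x3) and "t" (3): a world point X has camera coordinates R X + t; the wrist camera has in their place "tool_from_camera" (4x4, takes a point from camera to tool coordinates, whose origin is the TCP and whose axes are the flange's). Camera axes: x right, y down, z forward; pixel columns grow to the right and rows downward; lengths in m; the calibration is good to about 2 mm. A picture is of the moment at which its call begins: read the wrist's pose just before it.
- hand_in(): hands the job in; it is judged then, once.
Trained networks look in a picture, given as the dict that the camera call returned (one of the last four; its "shot" number tells which), for a name from the list of things; names that differ only in an ending like _2 or _b are one class to them, and where a whole thing is asked for, a point or a joint stands for the part that bears it (a point fixed in the world has none). Each returns a list of dicts, best first, with "score" (0 to 1); they miss things now and then, are a little off and sometimes report something else, mostly with a low value. They report only what shows in the picture. A call takes as long as a camera call.
- viewer.recognise(target, picture): "rect" ([left, top, right, bottom] in pixels, round what is visible of it).
The state is a dict: "time_s": time; "qpos": joint angles; "joint_vel": joint speeds; "tau": joint torques, N m; "ee_pos": TCP position; "eef_rot": TCP orientation; "force": force on the tool from outside, world axes, zero at the start; "moment": the same for the moment, N m; "grip_width": finger opening in m; "grip_force": force on a finger pad.
Only numpy, scipy, OpenCV 4.12 (cv2) and the standard library are available. Lean on these libraries where they do the work, as an engineer would, in place of code of your own. Each camera call takes 0.05 s, during which the arm holds its last target. There are 200 camera calls.

## Working session

There is one attempt and no reset: what is moved stays moved. The work goes in short steps, Python scripts to look and compute and a tool call to move; the robot and the scene stay as the last step left them, time stands still between calls to the robot, and variables do not carry over. Pictures are saved under pics/ and viewed, at most 10 in all, crops included, and the job is handed in when it is done.

Besides the shell and the picture viewer there is one more tool, called after "Emit:" as name(argument=value, ...) on one line, values as JSON. step_arm: Moves the arm, as the interface text tells. Shifts and turns lie within -1 to 1; 1 stands for 0.1 m of shift or 90 degrees of turn. Its arguments: {"type":"object","properties":{"plan":{"type":"array"},"grip_force":{"type":"number"}},"required":["plan"]}

```bash
mkdir -p pics; ls; cat > h.py <<'E'
import numpy as np, cv2
from station import telemetry, viewer, ctrl
from scipy.spatial.transform import Rotation as Ro
def shot(n):
    o=telemetry.get_obs(); p=viewer.camera(n)
    if n=="wrist":
        T=np.eye(4); T[:3,:3]=Ro.from_euler('xyz',o['eef_rot']).as_matrix(); T[:3,3]=o['ee_pos']
        p['W']=T@p['tool_from_camera']
    else:
        T=np.eye(4); T[:3,:3]=p['R']; T[:3,3]=p['t']; p['W']=np.linalg.inv(T)
    return p
def cloud(p):
    v,u=np.mgrid[:384,:512]; z=p['z_map']
    c=np.stack([(u-p['cx'])/p['fx']*z,(v-p['cy'])/p['fy']*z,z],-1)
    return c@p['W'][:3,:3].T+p['W'][:3,3]
def proj(p,X):
    T=np.linalg.inv(p['W']); c=T[:3,:3]@np.array(X)+T[:3,3]
    return c[0]/c[2]*p['fx']+p['cx'],c[1]/c[2]*p['fy']+p['cy']
def save(p,f): cv2.imwrite('pics/'+f,cv2.cvtColor(p['img'],cv2.COLOR_RGB2BGR))
E
python3 - <<'E'
from h import *
print(ctrl.tcp_to_tips, telemetry.get_obs())
ims=[]
for n in ["scene","side"]:
    p=shot(n); C=cloud(p); ims.append(p['img'])
    print(n,p['W'][:3,3])
    for t in ["index_jig","crank_handle","brass_hole","pin_knob","keeper_tab","nipple_a_mid","spanner_mid","brush_mid"]:
        for r in viewer.recognise(t,p)[:2]:
            b=np.array(r['rect']); u,v=int((b[0]+b[2])/2),int((b[1]+b[3])/2)
            print(t,round(r['score'],2),b.round(),C[v,u].round(3))
im=np.vstack(ims); cv2.imwrite('pics/a.png',cv2.cvtColor(cv2.resize(im,(400,600),interpolation=3),4)) if 0 else None
for i,n in zip(ims,["scene","side"]): cv2.imwrite(f'pics/{n}0.png',i[:,:,::-1])
E
```

```text
pics
0.017 {'time_s': 0.0, 'qpos': array([ 1.26941021e+00,  3.00456699e-01,  1.52157977e+00, -2.83315211e-05,
        1.32068172e+00, -6.66057753e-02]), 'joint_vel': array([-1.20931617e-03, -6.95206089e-05, -1.79268018e-03,  1.15322345e-03,
        7.80732589e-04, -1.73601632e-03]), 'tau': array([ 7.55366855e-04, -5.31810880e+01, -3.52726257e+01,  7.07967393e-02,
        2.44877703e-02, -1.04334961e-04]), 'ee_pos': array([0.12788782, 0.53467939, 0.22189477]), 'eef_rot': array([-3.14046778e+00, -4.75310242e-05,  2.90681932e+00]), 'force': array([-0.51846677,  0.22790867,  0.30304128]), 'moment': array([ 0.00414885, -0.00716637,  0.02627659]), 'grip_force': 0.0, 'grip_width': 0.09428651461636627}
scene [ 0.03518643 -0.28123838  0.70236071]
index_jig 0.58 [206. 164. 293. 223.] [ 0.542 -0.012  0.028]
crank_handle 0.71 [205. 163. 273. 205.] [0.556 0.024 0.035]
brass_hole 0.73 [208. 162. 272. 208.] [0.552 0.019 0.033]
pin_knob 0.65 [259. 178. 269. 185.] [ 0.547 -0.051  0.087]
keeper_tab 0.46 [256. 182. 289. 196.] [ 0.542 -0.075  0.075]
nipple_a_mid 0.6 [224. 138. 231. 152.] [0.673 0.125 0.037]
spanner_mid 0.77 [156. 215. 213. 242.] [0.392 0.09  0.004]
brush_mid 0.56 [285. 261. 380. 289.] [ 0.428 -0.271  0.011]
side [0.51114294 0.77388282 0.47861964]
index_jig 0.3 [170. 260. 186. 282.] [0.62  0.344 0.15 ]
index_jig 0.19 [164. 244. 183. 264.] [0.677 0.137 0.031]
crank_handle 0.76 [201. 202. 272. 248.] [0.566 0.037 0.033]
brass_hole 0.81 [202. 198. 271. 246.] [0.566 0.032 0.035]
pin_knob 0.71 [237. 182. 250. 191.] [ 0.553 -0.03   0.087]
keeper_tab 0.56 [239. 170. 255. 194.] [ 0.546 -0.079  0.073]
spanner_mid 0.67 [311. 232. 333. 275.] [0.398 0.097 0.003]
brush_mid 0.91 [280. 161. 308. 194.] [ 0.427 -0.247  0.007]
```

```bash
python3 - <<'E'
from h import *
a=cv2.imread('pics/scene0.png')[110:310,130:400]; b=cv2.imread('pics/side0.png')[140:300,150:350]
a=cv2.resize(a,(540,400),interpolation=2);
cv2.imwrite('pics/s1.png',cv2.resize(cv2.imread('pics/scene0.png')[150:240,190:310],(800,600),interpolation=2))
cv2.imwrite('pics/s2.png',cv2.imread('pics/side0.png'))
E
```

```text
(no output)
```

View pics/scene0.png

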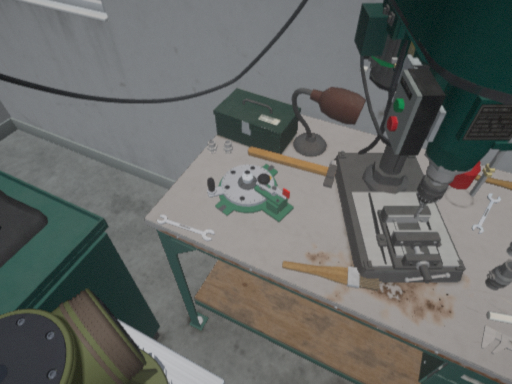

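View pics/s1.png

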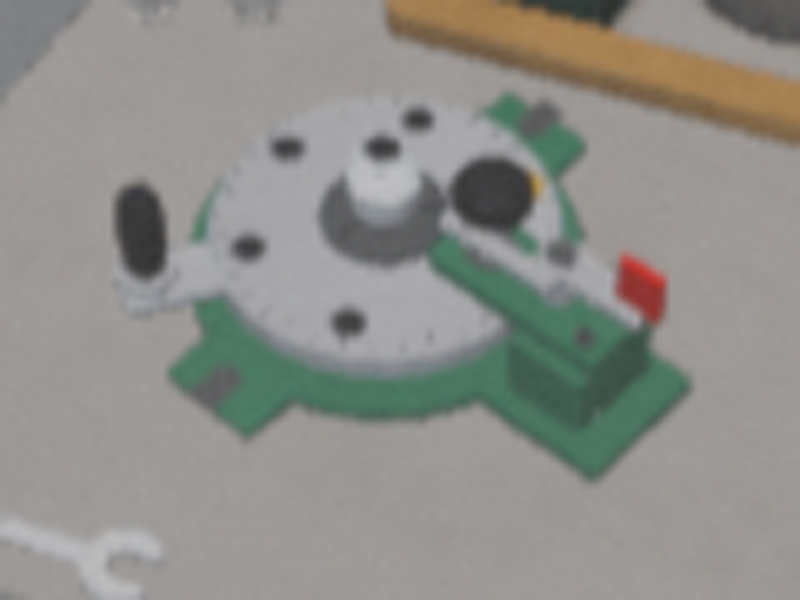

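The scene shows the jig (centre near px 246,182), crank handle at (211,186), knob (264,179), red tab (286,192), and brass hole mostly hidden behind the knob (271,178).

```bash
cat >> h.py <<'E'
def feats(p,ctr=(0.55,0.02)):
    C=cloud(p); im=p['img'].astype(int); hsv=cv2.cvtColor(p['img'],cv2.COLOR_RGB2HSV).astype(int)
    near=(np.hypot(C[...,0]-ctr[0],C[...,1]-ctr[1])<0.16)&(p['z_map']>0)
    Z=C[...,2]; dark=hsv[...,2]<75; sat=hsv[...,1]
    red=near&((hsv[...,0]<6)|(hsv[...,0]>174))&(sat>140)&(Z>.05)
    brass=near&(hsv[...,0]>14)&(hsv[...,0]<32)&(sat>110)&(Z>.015)&(Z<.04)
    out={}
    for k,m in dict(knob=near&dark&(Z>.077)&(Z<.1),handle=near&dark&(Z>.04)&(Z<.077)&(np.hypot(C[...,0]-ctr[0],C[...,1]-ctr[1])>.07),red=red,brass=brass,plate=near&(Z>.022)&(Z<.034)&(sat<50)&(hsv[...,2]>90)).items():
        P=C[m]; v,u=np.nonzero(m)
        if len(P)>3: out[k]=P; print(k,len(P),'med',np.median(P,0).round(4),'mid',((np.percentile(P,3,0)+np.percentile(P,97,0))/2).round(4),'min',np.percentile(P,2,0).round(3),'max',np.percentile(P,98,0).round(3),'px',u.mean().round(),v.mean().round())
    if 'plate' in out:
        P=out['plate'][:,:2].astype(np.float32); h=cv2.convexHull(P)
        print('plate circle',cv2.minEnclosingCircle(P), cv2.fitEllipse(h) if len(h)>5 else '')
    return out
E
python3 - <<'E'
from h import *
for n in ["scene","side","wrist"]:
    p=shot(n); print(n)
    if n=="wrist": print(p['tool_from_camera'].round(3),p['fx'])
    else: feats(p)
E
```

```text
scene
knob 88 med [ 0.5519 -0.0466  0.0886] mid [ 0.5542 -0.0461  0.0872] min [ 0.542 -0.058  0.083] max [ 0.566 -0.034  0.091] px 263.0 179.0
handle 42 med [0.5    0.0753 0.0618] mid [0.5013 0.0754 0.0583] min [0.497 0.071 0.042] max [0.506 0.08  0.074] px 210.0 184.0
red 36 med [ 0.5359 -0.1125  0.0882] mid [ 0.5361 -0.1117  0.0855] min [ 0.533 -0.119  0.077] max [ 0.54  -0.104  0.094] px 286.0 193.0
brass 192 med [0.6953 0.0159 0.0237] mid [0.6965 0.0089 0.0231] min [ 0.684 -0.044  0.019] max [0.708 0.061 0.027] px 265.0 154.0
plate 1201 med [0.5441 0.0222 0.0278] mid [0.5673 0.0135 0.0277] min [ 0.5   -0.05   0.023] max [0.635 0.077 0.032] px 240.0 186.0
plate circle ((0.6048980951309204, 0.012363914400339127), 0.13056175410747528) ((0.5899559855461121, 0.15532535314559937), (0.17459207773208618, 0.5252262949943542), 172.8905029296875)
side
knob 89 med [ 0.5572 -0.0334  0.086 ] mid [ 0.5565 -0.0375  0.0838] min [ 0.545 -0.049  0.079] max [ 0.568 -0.027  0.089] px 241.0 186.0
handle 27 med [0.5088 0.0846 0.0693] mid [0.5078 0.0831 0.0659] min [0.503 0.079 0.053] max [0.513 0.088 0.072] px 264.0 221.0
red 26 med [ 0.5377 -0.1068  0.0837] mid [ 0.5377 -0.1076  0.0833] min [ 0.535 -0.115  0.074] max [ 0.54  -0.1    0.093] px 251.0 172.0
brass 207 med [0.6964 0.0238 0.0226] mid [0.6615 0.0153 0.0238] min [ 0.614 -0.035  0.02 ] max [0.707 0.065 0.028] px 176.0 225.0
plate 1323 med [0.576  0.0304 0.0265] mid [0.5712 0.0235 0.0275] min [ 0.505 -0.043  0.023] max [0.636 0.089 0.032] px 233.0 224.0
plate circle ((0.5598437190055847, 0.02575419843196869), 0.08758039772510529) ((0.5614703893661499, 0.02252795919775963), (0.13653427362442017, 0.1761145144701004), 50.107566833496094)
wrist
[[-0.001 -0.958 -0.286  0.083]
 [ 1.    -0.001 -0.001  0.   ]
 [ 0.001 -0.286  0.958 -0.162]
 [ 0.     0.     0.     1.   ]] 273.8412127756721
```

View pics/s2.png

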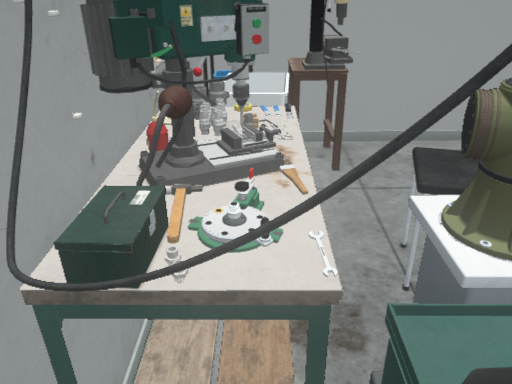

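Side view: cable crosses in the foreground over the jig; jig at px (235,225), knob (241,186), red tab (251,172). I'll check where the cable hangs before moving.

```bash
python3 - <<'E'
from h import *
p=shot("side");C=cloud(p)
for u,v in [(400,145),(440,105),(330,205),(370,175),(300,225),(270,245),(230,263),(130,285),(12,240),(175,100)]:
    z=p['z_map'][v-12:v+13,u-6:u+7]; i=np.unravel_index(np.argmin(np.where(z>0,z,9)),z.shape)
    print((u,v),C[v-12+i[0],u-6+i[1]].round(3))
p=shot("scene");C=cloud(p); print(C[100,120],C[92,220],C[48,270],C[106,340])
E
```

```text
(400, 145) [0.373 0.378 0.341]
(440, 105) [0.34  0.384 0.369]
(330, 205) [0.438 0.373 0.274]
(370, 175) [0.398 0.378 0.311]
(300, 225) [0.471 0.369 0.248]
(270, 245) [0.509 0.363 0.218]
(230, 263) [0.553 0.356 0.188]
(130, 285) [0.682 0.331 0.127]
(12, 240) [0.92  0.226 0.095]
(175, 100) [ 0.706 -0.084  0.245]
[0.54462596 0.34686854 0.1998337 ] [ 0.95866505  0.31726597 -0.0135637 ] [0.95775399 0.12283191 0.19649856] [ 0.68118189 -0.16835493  0.2528924 ]
```

Emit:
step_arm(plan=[{"rz": 0.084}, {"rz": 0.084}, {"rz": 0.083}, {"rz": 0.083}, {"rz": 0.083}, {"rz": 0.083}])

```text
$.plan[0]: bad value
```

Emit:
step_arm(plan=[{"dx": 0, "dy": 0, "dz": 0, "rx": 0, "ry": 0, "rz": 0.084, "claw": 0}, {"dx": 0, "dy": 0, "dz": 0, "rx": 0, "ry": 0, "rz": 0.084, "claw": 0}, {"dx": 0, "dy": 0, "dz": 0, "rx": 0, "ry": 0, "rz": 0.083, "claw": 0}, {"dx": 0, "dy": 0, "dz": 0, "rx": 0, "ry": 0, "rz": 0.083, "claw": 0}, {"dx": 0, "dy": 0, "dz": 0, "rx": 0, "ry": 0, "rz": 0.083, "claw": 0}, {"dx": -0.332, "dy": -0.281, "dz": 0, "rx": 0, "ry": 0, "rz": 0.083, "claw": 0}, {"dx": -0.332, "dy": -0.281, "dz": 0, "rx": 0, "ry": 0, "rz": 0, "claw": 0}, {"dx": -0.332, "dy": -0.281, "dz": 0, "rx": 0, "ry": 0, "rz": 0, "claw": 0}, {"dx": -0.332, "dy": -0.281, "dz": 0, "rx": 0, "ry": 0, "rz": 0, "claw": 0}, {"dx": -0.332, "dy": -0.281, "dz": 0, "rx": 0, "ry": 0, "rz": 0, "claw": 0}])

```text
time_s: 2.15
ee_pos: [0.1003, 0.3178, 0.2222]
eef_rot: [3.142, -0.0, 2.122]
force: [0.2, 1.1, 1.4]
grip_width: 0.0939
grip_force: 0.0
```

```bash
python3 - <<'E'
from h import *
o=telemetry.get_obs();print(o['ee_pos'],o['eef_rot'],o['qpos'].round(2),o['time_s'],o['force'])
p=shot("side");C=cloud(p)
P=C[(p['z_map']>0)&(C[...,1]>.3)&(C[...,1]<.6)&(C[...,2]>.1)&(C[...,0]>-.2)&(C[...,0]<.7)]
for x in np.arange(-.1,.7,.05):
    q=P[abs(P[:,0]-x)<.01]
    if len(q): print(round(x,2),len(q),q.mean(0).round(3),q.min(0).round(3),q.max(0).round(3))
E
```

```text
[0.10027845 0.31777658 0.22220561] [ 3.14150733e+00 -2.93777152e-05  2.12162706e+00] [ 1.16 -0.21  2.05 -0.    1.3   0.6 ] 2.15 [0.23638303 1.0948958  1.39188303]
0.3 439 [0.302 0.386 0.41 ] [0.292 0.38  0.39 ] [0.31  0.39  0.425]
0.35 394 [0.35  0.38  0.358] [0.34  0.374 0.34 ] [0.36  0.384 0.374]
0.4 307 [0.4   0.374 0.311] [0.39  0.369 0.293] [0.41  0.378 0.325]
0.45 248 [0.45  0.369 0.268] [0.44  0.363 0.251] [0.46  0.373 0.28 ]
0.5 204 [0.5   0.363 0.229] [0.49  0.357 0.215] [0.51  0.367 0.241]
0.55 168 [0.55  0.355 0.196] [0.541 0.349 0.181] [0.56  0.359 0.205]
0.6 143 [0.6   0.346 0.165] [0.59  0.339 0.152] [0.61  0.35  0.175]
0.65 119 [0.65  0.336 0.138] [0.64  0.329 0.128] [0.66  0.341 0.146]
```

Emit:
step_arm(plan=[{"dx": -0.3, "dy": 0.191, "dz": 0, "rx": 0, "ry": 0, "rz": 0, "claw": 0}, {"dx": -0.3, "dy": 0.191, "dz": 0, "rx": 0, "ry": 0, "rz": 0, "claw": 0}, {"dx": -0.3, "dy": 0.191, "dz": 0, "rx": 0, "ry": 0, "rz": 0, "claw": 0}, {"dx": -0.3, "dy": 0.191, "dz": 0, "rx": 0, "ry": 0, "rz": 0, "claw": 0}, {"dx": -0.3, "dy": 0.191, "dz": 0, "rx": 0, "ry": 0, "rz": 0, "claw": 0}, {"dx": -0.424, "dy": 0.165, "dz": 0, "rx": 0, "ry": 0, "rz": 0, "claw": 0}, {"dx": -0.424, "dy": 0.165, "dz": 0, "rx": 0, "ry": 0, "rz": 0, "claw": 0}, {"dx": -0.424, "dy": 0.165, "dz": 0, "rx": 0, "ry": 0, "rz": 0, "claw": 0}, {"dx": -0.424, "dy": 0.165, "dz": 0, "rx": 0, "ry": 0, "rz": 0, "claw": 0}, {"dx": -0.424, "dy": 0.165, "dz": 0, "rx": 0, "ry": 0, "rz": 0, "claw": 0}])

```text
time_s: 3.2
ee_pos: [0.4432, 0.1025, 0.2226]
eef_rot: [3.141, 0.0, 2.121]
force: [0.4, 1.3, 0.4]
grip_width: 0.094
grip_force: 0.0
```

Emit:
step_arm(plan=[{"dx": -0.424, "dy": 0.165, "dz": 0, "rx": 0, "ry": 0, "rz": 0, "claw": 0}, {"dx": -0.424, "dy": 0.165, "dz": 0, "rx": 0, "ry": 0, "rz": 0, "claw": 0}, {"dx": -0.424, "dy": 0.165, "dz": 0, "rx": 0, "ry": 0, "rz": 0, "claw": 0}, {"dx": 0, "dy": 0, "dz": 0, "rx": 0, "ry": 0, "rz": 0, "claw": 0}, {"dx": 0, "dy": 0, "dz": 0, "rx": 0, "ry": 0, "rz": 0, "claw": 0}])

```text
time_s: 3.7
ee_pos: [0.5506, 0.0212, 0.2218]
eef_rot: [-3.141, -0.001, 2.12]
force: [-0.6, 0.6, 0.2]
grip_width: 0.0939
grip_force: 0.0
```

```bash
python3 - <<'E'
from h import *
p=shot("wrist"); save(p,'w1.png'); o=telemetry.get_obs();print(o['ee_pos'],o['eef_rot'],o['time_s'],o['force'])
feats(p)
E
```

```text
[0.55016677 0.02178526 0.22218179] [-3.14107334e+00 -4.56713853e-04  2.12122406e+00] 3.75 [-0.0506175  -0.12481711  0.75835546]
knob 478 med [ 0.5556 -0.041   0.089 ] mid [ 0.5563 -0.0429  0.0866] min [ 0.543 -0.056  0.081] max [ 0.569 -0.03   0.091] px 231.0 239.0
handle 66 med [0.508  0.083  0.0687] mid [ 0.5168 -0.004   0.0642] min [ 0.501 -0.094  0.054] max [0.533 0.086 0.074] px 245.0 137.0
red 100 med [ 0.5378 -0.1083  0.091 ] mid [ 0.538  -0.11    0.0857] min [ 0.535 -0.118  0.076] max [ 0.541 -0.102  0.095] px 191.0 274.0
brass 530 med [0.6944 0.0333 0.0249] mid [0.6544 0.0121 0.0262] min [ 0.602 -0.041  0.022] max [0.706 0.065 0.03 ] px 334.0 228.0
plate 6412 med [0.5631 0.0243 0.0282] mid [0.5708 0.015  0.0279] min [ 0.506 -0.048  0.025] max [0.636 0.081 0.031] px 265.0 187.0
plate circle ((0.5974438786506653, 0.041049063205718994), 0.11164577305316925) ((0.5963767170906067, 0.043227728456258774), (0.19919031858444214, 0.22323721647262573), 114.63243865966797)
```

View pics/w1.png

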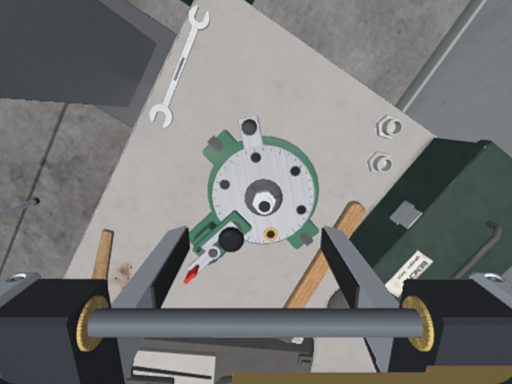

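Wrist view: plate with nipple at px (264,203), crank handle top (249,127), brass hole (270,234), knob (231,239), red tab (194,271).

```bash
cat >> h.py <<'E'
def ray(p,u,v,z):
    d=p['W'][:3,:3]@np.array([(u-p['cx'])/p['fx'],(v-p['cy'])/p['fy'],1]); c=p['W'][:3,3]
    return (c+d*(z-c[2])/d[2])
E
python3 - <<'E'
from h import *
p=shot("wrist"); C=cloud(p); im=p['img'];hsv=cv2.cvtColor(im,cv2.COLOR_RGB2HSV).astype(int)
def blob(m,box):
    M=np.zeros(m.shape,np.uint8);u0,v0,u1,v1=box;M[v0:v1,u0:u1]=m[v0:v1,u0:u1]
    n,l,s,c=cv2.connectedComponentsWithStats(M);k=1+np.argmax(s[1:,4]);q=C[l==k];return c[k],s[k,4],q
c,a,q=blob(hsv[...,2]<70,(235,112,262,140));print('handle',c,a,q[:,2].max(),ray(p,*c,.071),np.median(q,0),((q.min(0)+q.max(0))/2))
c,a,q=blob((hsv[...,1]>120)&(hsv[...,0]>12)&(hsv[...,0]<32),(258,222,284,246));print('brass',c,a,np.median(q,0));b=ray(p,*c,.028);print(b)
c,a,q=blob(hsv[...,2]<70,(215,224,248,254));print('knob',c,a,ray(p,*c,.088),np.median(q,0))
c,a,q=blob((hsv[...,1]>140)&((hsv[...,0]<6)|(hsv[...,0]>174)),(175,255,215,290));print('tab',c,a,ray(p,*c,.090),np.median(q,0))
m=(hsv[...,1]<50)&(hsv[...,2]>120)&(abs(C[...,2]-.028)<.004)&(np.hypot(C[...,0]-.571,C[...,1]-.015)<.085)
h=cv2.convexHull(C[m][:,:2].astype(np.float32));print('plate',cv2.fitEllipse(h))
E
```

```text
handle [250.39655172 125.48275862] 58 0.07370125875341804 [0.5082188  0.08155537 0.071     ] [0.50829829 0.08321427 0.06941061] [0.50799706 0.0789163  0.06603103]
brass [270.32432432 233.66216216] 74 [ 0.60891442 -0.0315189   0.02929127]
[ 0.60928772 -0.03209405  0.028     ]
knob [230.65899582 239.42259414] 478 [ 0.55594091 -0.04178395  0.088     ] [ 0.55583709 -0.04129342  0.08901527]
tab [190.84 274.7 ] 100 [ 0.53767179 -0.10739019  0.09      ] [ 0.53782129 -0.10756286  0.09074836]
plate ((0.5669883489608765, 0.01310773752629757), (0.13491162657737732, 0.15977630019187927), 43.506248474121094)
```

```bash
python3 - <<'E'
from h import *
for n in ["wrist","side"]:
    p=shot(n); C=cloud(p)
    m=(p['z_map']>0)&(C[...,2]>.06)&(C[...,0]>.6)&(C[...,0]<.9)&(C[...,1]>-.1)&(C[...,1]<.3)
    P=C[m]
    for x in np.arange(.62,.8,.02):
        q=P[abs(P[:,0]-x)<.01]
        if len(q): print(n,round(x,2),len(q),'y',q[:,1].min().round(3),q[:,1].max().round(3),'z',q[:,2].max().round(3))
E
```

```text
wrist 0.72 3366 y -0.047 0.199 z 0.184
wrist 0.74 3173 y -0.058 0.2 z 0.182
wrist 0.76 2692 y -0.071 0.198 z 0.134
wrist 0.78 2380 y -0.074 0.19 z 0.12
wrist 0.8 1417 y 0.046 0.169 z 0.12
side 0.62 274 y 0.031 0.096 z 0.345
side 0.64 98 y 0.036 0.064 z 0.345
side 0.7 75 y -0.1 -0.055 z 0.254
side 0.72 904 y -0.096 0.202 z 0.255
side 0.74 1007 y -0.051 0.203 z 0.219
side 0.76 877 y -0.063 0.299 z 0.155
side 0.78 951 y -0.068 0.3 z 0.119
side 0.8 810 y -0.07 0.3 z 0.117
```

Emit:
step_arm(plan=[{"dx": 0, "dy": 0, "dz": 0, "rx": 0, "ry": 0, "rz": -0.057, "claw": 0.4}, {"dx": 0, "dy": 0, "dz": 0, "rx": 0, "ry": 0, "rz": -0.057, "claw": 0.4}, {"dx": 0.363, "dy": 0.043, "dz": 0, "rx": 0, "ry": 0, "rz": 0, "claw": 0.4}, {"dx": 0.363, "dy": 0.043, "dz": 0, "rx": 0, "ry": 0, "rz": 0, "claw": 0.4}, {"dx": 0, "dy": 0, "dz": 0.4, "rx": 0, "ry": 0, "rz": 0, "claw": 0.4}, {"dx": 0, "dy": 0, "dz": 0.4, "rx": 0, "ry": 0, "rz": 0, "claw": 0.4}, {"dx": 0, "dy": 0, "dz": 0.4, "rx": 0, "ry": 0, "rz": 0, "claw": 0.4}, {"dx": 0, "dy": 0, "dz": 0.22, "rx": 0, "ry": 0, "rz": 0, "claw": 0.4}, {"dx": 0, "dy": 0, "dz": 0.2, "rx": 0, "ry": 0, "rz": 0, "claw": 0.4}, {"dx": 0, "dy": 0, "dz": 0, "rx": 0, "ry": 0, "rz": 0, "claw": 0.4}])

```text
time_s: 4.9
ee_pos: [0.507, 0.0818, 0.0588]
eef_rot: [-3.139, -0.002, 2.301]
force: [-0.6, 0.2, -0.3]
grip_width: 0.0564
grip_force: 0.0
```

Emit:
step_arm(plan=[{"dx": 0, "dy": 0, "dz": 0, "rx": 0, "ry": 0, "rz": 0, "claw": 0.6}, {"dx": 0, "dy": 0, "dz": 0, "rx": 0, "ry": 0, "rz": 0, "claw": 0.7}, {"dx": 0, "dy": 0, "dz": 0, "rx": 0, "ry": 0, "rz": 0, "claw": 0.8}, {"dx": 0, "dy": 0, "dz": 0, "rx": 0, "ry": 0, "rz": 0, "claw": 0.9}, {"dx": 0, "dy": 0, "dz": 0, "rx": 0, "ry": 0, "rz": 0, "claw": 0.9}, {"dx": 0, "dy": 0, "dz": 0, "rx": 0, "ry": 0, "rz": 0, "claw": 0.9}], grip_force=5)

```text
time_s: 5.5
ee_pos: [0.5086, 0.0814, 0.0608]
eef_rot: [3.141, 0.0, 2.3]
force: [-2.2, 1.2, 3.0]
grip_width: 0.0185
grip_force: 5.0
```

Emit:
step_arm(plan=[{"dx": -0.005, "dy": 0.097, "dz": 0, "rx": 0, "ry": 0, "rz": 0.0645, "claw": 0.9}, {"dx": -0.005, "dy": 0.097, "dz": 0, "rx": 0, "ry": 0, "rz": 0.0645, "claw": 0.9}, {"dx": -0.005, "dy": 0.097, "dz": 0, "rx": 0, "ry": 0, "rz": 0.0645, "claw": 0.9}, {"dx": -0.005, "dy": 0.097, "dz": 0, "rx": 0, "ry": 0, "rz": 0.0645, "claw": 0.9}, {"dx": -0.005, "dy": 0.097, "dz": 0, "rx": 0, "ry": 0, "rz": 0.0645, "claw": 0.9}, {"dx": -0.005, "dy": 0.097, "dz": 0, "rx": 0, "ry": 0, "rz": 0.0645, "claw": 0.9}, {"dx": -0.005, "dy": 0.097, "dz": 0, "rx": 0, "ry": 0, "rz": 0.0645, "claw": 0.9}, {"dx": -0.005, "dy": 0.097, "dz": 0, "rx": 0, "ry": 0, "rz": 0.0645, "claw": 0.9}, {"dx": -0.005, "dy": 0.097, "dz": 0, "rx": 0, "ry": 0, "rz": 0.0645, "claw": 0.9}, {"dx": -0.005, "dy": 0.097, "dz": 0, "rx": 0, "ry": 0, "rz": 0.0645, "claw": 0.9}])

```text
time_s: 6.5
ee_pos: [0.5997, 0.1012, 0.0606]
eef_rot: [-3.142, 0.001, 1.283]
force: [-2.4, -6.1, 3.2]
grip_width: 0.0182
grip_force: 5.0
```

Emit:
step_arm(plan=[{"dx": 0, "dy": 0, "dz": 0, "rx": 0, "ry": 0, "rz": 0, "claw": 0.9}, {"dx": 0, "dy": 0, "dz": 0, "rx": 0, "ry": 0, "rz": 0, "claw": 0.9}])

```text
time_s: 6.7
ee_pos: [0.5994, 0.1014, 0.0606]
eef_rot: [3.141, 0.001, 1.289]
force: [-0.8, -4.8, 3.0]
grip_width: 0.0179
grip_force: 5.0
```

```bash
python3 - <<'E'
from h import *
p=shot("wrist"); save(p,'w2.png'); p=shot("scene"); cv2.imwrite('pics/s3.png',cv2.resize(p['img'][150:240,190:310,::-1],(800,600),interpolation=2))
E
```

```text
(no output)
```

View pics/w2.png

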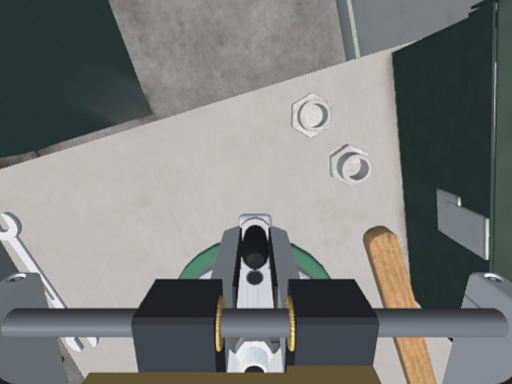

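The handle is held between the pads at px (255,245). Release, rise, check alignment from above.

Emit:
step_arm(plan=[{"dx": 0, "dy": 0, "dz": 0, "rx": 0, "ry": 0, "rz": 0, "claw": 0.5}, {"dx": 0, "dy": 0, "dz": 0, "rx": 0, "ry": 0, "rz": 0, "claw": 0.5}, {"dx": 0, "dy": 0, "dz": 0, "rx": 0, "ry": 0, "rz": 0, "claw": 0.5}, {"dx": 0, "dy": 0, "dz": -0.4, "rx": 0, "ry": 0, "rz": 0, "claw": 0.5}, {"dx": 0, "dy": 0, "dz": -0.4, "rx": 0, "ry": 0, "rz": 0, "claw": 0.5}, {"dx": 0, "dy": 0, "dz": -0.4, "rx": 0, "ry": 0, "rz": 0, "claw": 0.5}, {"dx": 0, "dy": 0, "dz": -0.4, "rx": 0, "ry": 0, "rz": 0, "claw": 0.5}, {"dx": -0.36, "dy": -0.03, "dz": 0, "rx": 0, "ry": 0, "rz": 0, "claw": 0.5}, {"dx": -0.36, "dy": -0.03, "dz": 0, "rx": 0, "ry": 0, "rz": 0, "claw": 0.5}, {"dx": -0.36, "dy": -0.03, "dz": 0, "rx": 0, "ry": 0, "rz": 0, "claw": 0.5}])

```text
time_s: 7.8
ee_pos: [0.5598, 0.0, 0.2205]
eef_rot: [3.141, -0.0, 1.289]
force: [0.5, -0.2, -0.4]
grip_width: 0.0469
grip_force: 0.0
```

Emit:
step_arm(plan=[{"dx": 0, "dy": 0, "dz": 0, "rx": 0, "ry": 0, "rz": 0, "claw": 0.5}, {"dx": 0, "dy": 0, "dz": 0, "rx": 0, "ry": 0, "rz": 0, "claw": 0.5}, {"dx": 0, "dy": 0, "dz": 0, "rx": 0, "ry": 0, "rz": 0, "claw": 0.5}])

```text
time_s: 8.1
ee_pos: [0.5607, 0.0015, 0.2204]
eef_rot: [-3.142, -0.0, 1.288]
force: [0.8, 0.8, -0.7]
grip_width: 0.0469
grip_force: 0.0
```

```bash
python3 - <<'E'
from h import *
p=shot("wrist"); save(p,'w3.png'); o=telemetry.get_obs();print(o['ee_pos'],o['eef_rot'],o['time_s'])
for n,X in dict(c=(.572,.0095,.068),h=(.5993,.1005,.073),knob=(.556,-.042,.09),tab=(.5375,-.1085,.09)).items(): print(n,proj(p,X))
E
```

```text
[0.56072027 0.0016699  0.22034608] [-3.14151198e+00 -1.40322797e-04  1.28853586e+00] 8.15
c (np.float64(261.8226597334146), np.float64(180.14005018221366))
h (np.float64(263.3046173448183), np.float64(93.81632384985738))
knob (np.float64(261.14423457278315), np.float64(229.9336634554185))
tab (np.float64(261.4602263959063), np.float64(281.8077471947506))
```

View pics/w3.png

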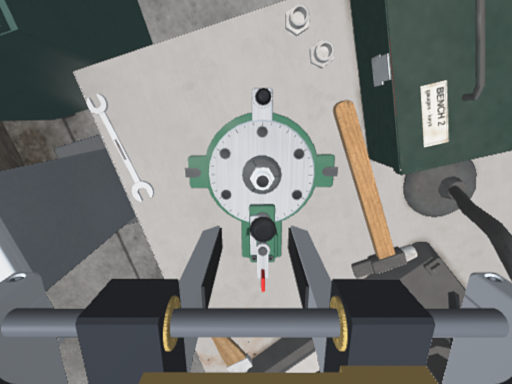

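Wrist view: handle (263,96), nipple (262,181), knob (263,229), tab (263,281) all in line – plate set. Now the keeper: straddle the tab and follow its arc.

Emit:
step_arm(plan=[{"dx": -0.374, "dy": 0.026, "dz": 0, "rx": 0, "ry": 0, "rz": 0, "claw": 0.5}, {"dx": -0.374, "dy": 0.026, "dz": 0, "rx": 0, "ry": 0, "rz": 0, "claw": 0.5}, {"dx": -0.374, "dy": 0.026, "dz": 0, "rx": 0, "ry": 0, "rz": 0, "claw": 0.5}, {"dx": 0, "dy": 0, "dz": 0.35, "rx": 0, "ry": 0, "rz": 0, "claw": 0.5}, {"dx": 0, "dy": 0, "dz": 0.35, "rx": 0, "ry": 0, "rz": 0, "claw": 0.5}, {"dx": 0, "dy": 0, "dz": 0.35, "rx": 0, "ry": 0, "rz": 0, "claw": 0.5}, {"dx": 0, "dy": 0, "dz": 0.19, "rx": 0, "ry": 0, "rz": 0, "claw": 0.5}, {"dx": 0, "dy": 0, "dz": 0, "rx": 0, "ry": 0, "rz": 0, "claw": 0.5}, {"dx": 0, "dy": 0, "dz": 0, "rx": 0, "ry": 0, "rz": 0, "claw": 0.7}, {"dx": 0, "dy": 0, "dz": 0, "rx": 0, "ry": 0, "rz": 0, "claw": 0.8}])

```text
time_s: 9.15
ee_pos: [0.5374, -0.109, 0.0979]
eef_rot: [3.139, -0.0, 1.288]
force: [-0.5, -0.2, 1.1]
grip_width: 0.0346
grip_force: 0.0
```

Emit:
step_arm(plan=[{"dx": 0, "dy": 0, "dz": 0, "rx": 0, "ry": 0, "rz": 0, "claw": 0.9}, {"dx": 0, "dy": 0, "dz": 0, "rx": 0, "ry": 0, "rz": 0, "claw": 1}, {"dx": 0, "dy": 0, "dz": 0, "rx": 0, "ry": 0, "rz": 0, "claw": 1}, {"dx": 0, "dy": 0, "dz": 0, "rx": 0, "ry": 0, "rz": 0, "claw": 1}, {"dx": 0, "dy": 0, "dz": 0, "rx": 0, "ry": 0, "rz": 0, "claw": 1}], grip_force=5)

```text
time_s: 9.65
ee_pos: [0.5379, -0.1095, 0.097]
eef_rot: [3.138, -0.0, 1.287]
force: [9.0, -3.0, -4.1]
grip_width: 0.0054
grip_force: 5.0
```

Emit:
step_arm(plan=[{"dx": 0.002, "dy": 0.0395, "dz": 0, "rx": 0, "ry": 0, "rz": -0.07, "claw": 1}, {"dx": 0.002, "dy": 0.0395, "dz": 0, "rx": 0, "ry": 0, "rz": -0.07, "claw": 1}, {"dx": 0.002, "dy": 0.0395, "dz": 0, "rx": 0, "ry": 0, "rz": -0.07, "claw": 1}, {"dx": 0.002, "dy": 0.0395, "dz": 0, "rx": 0, "ry": 0, "rz": -0.07, "claw": 1}, {"dx": 0.002, "dy": 0.0395, "dz": 0, "rx": 0, "ry": 0, "rz": -0.07, "claw": 1}, {"dx": 0.002, "dy": 0.0395, "dz": 0, "rx": 0, "ry": 0, "rz": -0.07, "claw": 1}, {"dx": 0.002, "dy": 0.0395, "dz": 0, "rx": 0, "ry": 0, "rz": -0.07, "claw": 1}, {"dx": 0.002, "dy": 0.0395, "dz": 0, "rx": 0, "ry": 0, "rz": -0.07, "claw": 1}, {"dx": 0.002, "dy": 0.0395, "dz": 0, "rx": 0, "ry": 0, "rz": -0.07, "claw": 1}, {"dx": 0.002, "dy": 0.0395, "dz": 0, "rx": 0, "ry": 0, "rz": -0.07, "claw": 1}])

```text
time_s: 10.65
ee_pos: [0.5732, -0.0999, 0.0969]
eef_rot: [-3.141, 0.001, 2.391]
force: [-0.2, -3.3, 1.1]
grip_width: 0.0049
grip_force: 5.0
```

Emit:
step_arm(plan=[{"dx": 0, "dy": 0, "dz": 0, "rx": 0, "ry": 0, "rz": 0, "claw": 0.8}, {"dx": 0, "dy": 0, "dz": 0, "rx": 0, "ry": 0, "rz": 0, "claw": 0.7}, {"dx": 0, "dy": 0, "dz": 0, "rx": 0, "ry": 0, "rz": 0, "claw": 0.7}, {"dx": 0, "dy": 0, "dz": -0.3, "rx": 0, "ry": 0, "rz": 0, "claw": 0.7}, {"dx": 0, "dy": 0, "dz": -0.4, "rx": 0, "ry": 0, "rz": 0, "claw": 0.7}, {"dx": 0, "dy": 0, "dz": -0.4, "rx": 0, "ry": 0, "rz": 0, "claw": 1}])

```text
time_s: 11.25
ee_pos: [0.5725, -0.0994, 0.2076]
eef_rot: [-3.141, -0.001, 2.385]
force: [0.9, 0.1, -0.1]
grip_width: 0.0233
grip_force: 0.0
```

Emit:
step_arm(plan=[{"dx": 0.257, "dy": 0.15, "dz": 0, "rx": 0, "ry": 0, "rz": 0, "claw": 1}, {"dx": 0.257, "dy": 0.15, "dz": 0, "rx": 0, "ry": 0, "rz": 0, "claw": 1}, {"dx": 0, "dy": 0, "dz": 0, "rx": 0, "ry": 0, "rz": 0, "claw": 1}, {"dx": 0, "dy": 0, "dz": 0, "rx": 0, "ry": 0, "rz": 0, "claw": 1}])

```text
time_s: 11.65
ee_pos: [0.556, -0.0423, 0.2066]
eef_rot: [3.142, 0.0, 2.387]
force: [1.0, -0.2, 1.6]
grip_width: 0.0006
grip_force: 0.0
```

```bash
python3 - <<'E'
from h import *
p=shot("wrist"); save(p,'w4.png'); o=telemetry.get_obs();print(o['ee_pos'],o['eef_rot'],o['time_s'],o['grip_width'])
T=o['ee_pos'];print('tip axis at z=.09',proj(p,(T[0],T[1],.09)),'knob',proj(p,(.556,-.0425,.09)))
E
```

```text
[ 0.55612727 -0.04278279  0.20644608] [-3.14151812e+00  1.20107979e-04  2.38601758e+00] 11.7 0.0007711738975981741
tip axis at z=.09 (np.float64(254.1917928443084), np.float64(197.67215989010407)) knob (np.float64(254.3030172524868), np.float64(197.414145191827))
```

View pics/w4.png

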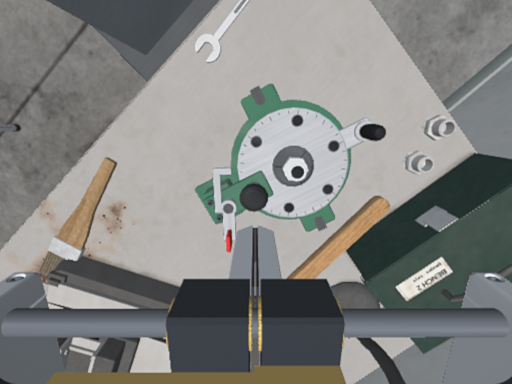

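Keeper is swung clear (tab at (229,241)), knob at (254,198) right on the tool axis. Press slowly.

Emit:
step_arm(plan=[{"dx": 0, "dy": 0, "dz": 0.35, "rx": 0, "ry": 0, "rz": 0, "claw": 1}, {"dx": 0, "dy": 0, "dz": 0.35, "rx": 0, "ry": 0, "rz": 0, "claw": 1}, {"dx": 0, "dy": 0, "dz": 0.2, "rx": 0, "ry": 0, "rz": 0, "claw": 1}, {"dx": 0, "dy": 0, "dz": 0.04, "rx": 0, "ry": 0, "rz": 0, "claw": 1}, {"dx": 0, "dy": 0, "dz": 0.04, "rx": 0, "ry": 0, "rz": 0, "claw": 1}, {"dx": 0, "dy": 0, "dz": 0.04, "rx": 0, "ry": 0, "rz": 0, "claw": 1}, {"dx": 0, "dy": 0, "dz": 0.04, "rx": 0, "ry": 0, "rz": 0, "claw": 1}, {"dx": 0, "dy": 0, "dz": 0, "rx": 0, "ry": 0, "rz": 0, "claw": 1}], grip_force=20)

```text
time_s: 12.5
ee_pos: [0.5563, -0.0425, 0.1007]
eef_rot: [3.141, 0.001, 2.387]
force: [0.4, -0.9, 0.8]
grip_width: 0.0006
grip_force: 0.1
```

Emit:
step_arm(plan=[{"dx": 0, "dy": 0, "dz": 0.04, "rx": 0, "ry": 0, "rz": 0, "claw": 1}, {"dx": 0, "dy": 0, "dz": 0.04, "rx": 0, "ry": 0, "rz": 0, "claw": 1}, {"dx": 0, "dy": 0, "dz": 0.03, "rx": 0, "ry": 0, "rz": 0, "claw": 1}, {"dx": 0, "dy": 0, "dz": 0, "rx": 0, "ry": 0, "rz": 0, "claw": 1}])

```text
time_s: 12.9
ee_pos: [0.5559, -0.0422, 0.089]
eef_rot: [-3.141, -0.001, 2.387]
force: [-0.8, -0.6, -0.0]
grip_width: 0.0004
grip_force: 0.0
```

Emit:
step_arm(plan=[{"dx": 0, "dy": 0, "dz": 0.02, "rx": 0, "ry": 0, "rz": 0, "claw": 1}, {"dx": 0, "dy": 0, "dz": 0.02, "rx": 0, "ry": 0, "rz": 0, "claw": 1}, {"dx": 0, "dy": 0, "dz": 0.01, "rx": 0, "ry": 0, "rz": 0, "claw": 1}])

```text
time_s: 13.2
ee_pos: [0.5561, -0.0423, 0.0848]
eef_rot: [3.142, 0.0, 2.387]
force: [-5.8, 0.3, 15.3]
grip_width: 0.0005
grip_force: 8.0
```

Emit:
step_arm(plan=[{"dx": 0, "dy": 0, "dz": 0.005, "rx": 0, "ry": 0, "rz": 0, "claw": 1}, {"dx": 0, "dy": 0, "dz": 0, "rx": 0, "ry": 0, "rz": 0, "claw": 1}])

```text
time_s: 13.4
ee_pos: [0.5561, -0.0423, 0.0849]
eef_rot: [3.141, 0.0, 2.387]
force: [-5.3, 1.0, 12.8]
grip_width: 0.0003
grip_force: 6.8
```

Firmly stopped at the expected home height. Lift off and check.

Emit:
step_arm(plan=[{"dx": 0, "dy": 0, "dz": -0.1, "rx": 0, "ry": 0, "rz": 0, "claw": 1}, {"dx": 0, "dy": 0, "dz": -0.35, "rx": 0, "ry": 0, "rz": 0, "claw": 1}, {"dx": 0, "dy": 0, "dz": -0.4, "rx": 0, "ry": 0, "rz": 0, "claw": 1}, {"dx": 0, "dy": 0, "dz": -0.4, "rx": 0, "ry": 0, "rz": 0, "claw": 1}, {"dx": 0, "dy": 0, "dz": 0, "rx": 0, "ry": 0, "rz": 0, "claw": 1}, {"dx": 0, "dy": 0, "dz": 0, "rx": 0, "ry": 0, "rz": 0, "claw": 1}])

```text
time_s: 14.0
ee_pos: [0.5561, -0.0423, 0.2095]
eef_rot: [3.141, 0.001, 2.387]
force: [0.4, -0.3, -0.2]
grip_width: 0.0005
grip_force: 0.0
```

```bash
python3 - <<'E'
from h import *
p=shot("wrist"); C=cloud(p); save(p,'w5.png'); o=telemetry.get_obs();print(o['ee_pos'],o['time_s'],o['force'])
u,v=map(int,proj(p,(.556,-.042,.068)));print(u,v,np.median(C[v-4:v+5,u-4:u+5],(0,1)))
E
```

```text
[ 0.55570315 -0.04227668  0.2083079 ] 14.05 [ 1.00883282  1.38686429 -0.16457973]
254 190 [ 0.55505084 -0.04179859  0.06787895]
```

View pics/w5.png

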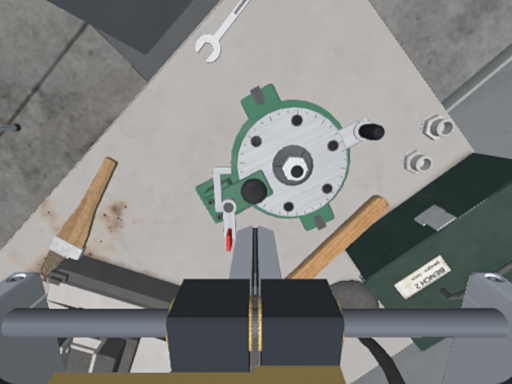

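The knob's top is at 67.9 mm (home 68 mm) at px (254,190), the keeper is clear, and the other things haven't moved.

```bash
python3 -c "from station import hand_in; print(hand_in())"
```

```text
the job is handed in; nothing more can be done
None
```

The jig is set to its first station and handed in at about 14 s: the plate is lined up on the brass hole, the keeper is swung clear, the pin is pressed home (knob top measured at 67.9 mm, home is 68 mm), and the other things are where they were.

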